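Unbolt and open the vial case

TASK

Unlock and open the grey vial case: hold the red spring catch down with one fingertip while the other fingertip pushes the black lug of the steel bolt sideways, away from the lid, as far as it goes; then let the catch spring up again so that the bolt stays locked open. Then push the white lid fully back by its blue rib with a fingertip, and leave everything clear. Nothing is to be pinched or lifted, and the vial, stopper, beaker and brass weight beside the case must stay where they stand.

Things in the scene. Friction and masses are not known exactly. Their poses are not given: they have to be found in the camera images.
- case: grey case fixed on the worktop, 150 (x) x 240 (y) x 70 mm high; origin at the centre of its underside; x points to its back (away from the robot at yaw 0), y to its left; yaw varies by 0.35 rad either way. Right half (negative y): vials under the white sliding lid. Left half: solid deck, top 70 mm above the worktop, with the catch (at x -40, y 50 mm) and the bolt (axis at x 15 mm)
- catch_top (a point): centre of the top of the red catch, a flat paddle 24 mm (case x) x 84 mm (case y), top 99 mm above the worktop at rest, 90 mm pressed home. It moves straight down, and may be pressed anywhere along its length, also while a fingertip slides along it
- catch (a joint): press of the catch in m: 0 up, 0.009 home on its stop; its spring pushes up with 2 N at rest, 6 N pressed home. From 0.006 on the bolt is free. Let up, it blocks the bolt; let up half way along the bolt's travel, it may enter a middle notch and block the bolt again
- bolt_lug (a point): centre of the top edge of the black lug on the steel bolt, 116 mm above the worktop; 26 mm (case x) x 8 mm (case y), free from 85 mm up, 55 mm behind the catch's centre line. The bar under it, along case y, is 12 mm wide, top 83 mm; staples and the lid's keeper reach 88 mm, so a fingertip at 90 mm passes over. On the lid's side of the lug 30 mm are free of staples
- bolt (a joint): travel of the bolt in m along case +y (away from the lid): 0 shut, with its end in the lid's keeper; 0.032 fully open on its stop. Friction 1.5 N. From 0.029 on the released catch springs up behind it and locks it open
- lid_rib (a point): centre of the top edge of the blue rib on the white lid, 103 mm above the worktop; rib 64 mm long (case y), 6 mm thick (case x), on a foot 14 mm wide that reaches 82 mm. The lid's top face is 76 mm above the worktop and reaches 35 mm in front of the rib
- lid (a joint): travel of the lid in m along case +x (to the back): 0 shut, 0.080 fully back on its stop. Friction 1.2 N. It can only move once the bolt is drawn out of its keeper
- vial: loose small capped vial beside the case's left side, 24 mm across, 56 mm high; origin at the centre of its underside
- stopper: loose red rubber stopper beside the case's left side, 26 mm across and high; origin at the centre of its underside
- beaker: loose plastic beaker beside the case's right side, 62 mm across, 68 mm high; origin at the centre of its underside
- brass_weight: loose brass check weight beside the case's right side, 25 mm across, 30 mm high; origin at the centre of its underside

How it is judged:
On the way, in this order (a step that is already met when the one before it is completed fails the run):
1. a fingertip holds the catch down while the bolt is pushed out of its shut place (value of joint catch above 0.0055 m and contact force between the fingers and catch above 0.5 N and contact force between the fingers and bolt above 0.3 N and value of joint bolt above 0.008 m).
2. the bolt is fully drawn and the catch has sprung up behind it, the lid still shut (value of joint bolt above 0.0275 m and value of joint catch below 0.002 m and value of joint lid below 0.006 m), for 0.1 s.
3. the lid is pushed fully back (value of joint lid above 0.07 m), for 0.1 s.
At the end, for the whole second after the job is handed in: The bolt is drawn (at least 27.5 of 32 mm) with the catch up (within 2 mm) and locking it open, the lid is at least 70 of 80 mm back, and the vial, stopper, beaker and brass weight are each within 20 mm of where they stood (value of joint bolt above 0.0275 m and value of joint catch below 0.002 m and value of joint lid above 0.07 m and distance of each of vial, stopper, beaker, brass_weight from where it was at the start of the episode below 0.02 m); the robot touches nothing.
It fails at once if a loose thing beside the case was lifted, carried or knocked more than 20 mm away (distance of any of vial, stopper, beaker, brass_weight from where it was at the start of the episode above 0.02 m).
It also fails if it takes over 45 s, if anything falls off the work surface, if the arm or the gripper's body presses on something with over 40 N, if the wrist force passes 120 N, or if a joint passes its speed limit or range.

ROBOT

A 7-joint arm with a two-finger parallel gripper is mounted at the origin on a cart in front of the work surface, level with it; the furniture and walls round the work are solid. World frame = base frame: x ahead of the robot, y to its left, z up, the work surface at z = 0. Lengths are in m, angles in rad, forces in N, time in s.
With the tool pointing down it reaches from about 0.4 to 0.925 m from the base axis. Payload 5.6 kg.
Tool frame: the origin (TCP) lies on the front face of the gripper's body, between the roots of the fingers; the fingertips stand 73 mm ahead of it and the grasp point (between the pads) lies 54 mm ahead of it; x points along the fingers, z is the direction in which the jaws open and shut, and the axes are right-handed (so a half turn about x gives the same grasp; the last joint's range is limited). The gripper opens to 85 mm and grips with 20 to 120 N. Pads are 22 mm wide; open, the fingers measure 114 mm over their backs; the gripper's body (76 mm by 85 mm) begins 54 mm behind the grasp point. The pads swing forward as they close: fully open they stand 13 mm farther back than shut.
Start: joints at [1.084, 0.468, -0.012, 1.603, 0.006, 1.071, -0.056], TCP at [0.279, -0.587, 0.304] pointing down, gripper open.
Joint ranges: [-2.53, 2.53], [-0.31, 2.02], [-1.57, 1.55], [0.28, 2.44], [-1.29, 4.43], [0.15, 1.84], [-2.92, 2.92]. Speed limits (rad/s): [2.57, 2.57, 3.14, 3.14, 3.14, 3.14, 3.14].

INTERFACE

Orientations are given as a 3x3 rotation matrix whose columns are the frame's x, y, z axes.
In Python, from bench import manip gives the robot as it stands.
- The arm moves only by the tool drive_tool, never from a script. Its argument "series" is a list of rows, each a list of 3 entries, a list of its own where there are three numbers: the closure, from 0 (fully open) to 1 (shut), then the shift along the tool's x, y, z each as a share of 2 cm, from -1 to 1, then the turn about the tool's x as a share of 0.12 rad, from -1 to 1. A call has exactly 5 rows; each row shifts and turns the pose as measured when the row begins, along the tool's axes as they then stand; what a row does not reach is not made up. A row lasts 1/8 s, in which the tool goes at most 62.5 mm and 10.7 degrees, less where a joint would pass 70% of its speed; a pose out of reach is approached as far as the arm can. A call with a number of a shift or a turn outside -1 to 1 is refused whole. A call with a gripper value outside its range is refused whole. The fingers move at their own pace and stop on an object; the grip force is fixed at half the most. Time passes only in rows, so rows that do not move let the fingers close, or fill a call up. It gives the time, the measured TCP pose, the force and the opening at its end, in the units of the state.
- manip.state(): the state, without advancing time (a new reading comes with each control period).
- manip.get_image(name): name is "scene" or "top" or "wrist"; returns a dict with "color" (400x640x3 uint8, red, green, blue), "fov_y" (degrees; the focal length in pixels is half the picture's height over the tangent of half this angle, whatever the lens; pixels are square), "cx", "cy" (the principal point, pixels), "cam_to_world" (4x4, takes a point from camera to world coordinates). Camera axes: x right, y down, z forward; pixel columns grow to the right and rows downward; lengths in m; the calibration is good to about 2 mm. A picture is of the moment at which its call begins. There is no depth.
- manip.close_job(): hands the job in, once; it reports no verdict.
The state is a dict: "time": time; "joints": joint angles; "joint_velocities": joint speeds; "tau": joint torques, N m; "position": TCP position; "tool_rot": TCP orientation; "force": force on the tool from outside, world axes, zero at the start; "moment": the same for the moment, N m; "opening": opening from 0.0 (shut) to 1.0 (fully open).
Only numpy, scipy, OpenCV 4.12 (cv2) and the standard library are available. Lean on these libraries where they do the work, as an engineer would, in place of code of your own. Each camera call takes 0.05 s, during which the arm holds its last target. There are 200 camera calls.

## Working session

There is one attempt and no reset: what is moved stays moved. The work goes in short steps, Python scripts to look and compute and a tool call to move; the robot and the scene stay as the last step left them, time stands still between calls to the robot, and variables do not carry over. Pictures are saved under pics/ and viewed, about 8 in all and at most 12, crops included, and the job is handed in when it is done.

Besides the shell and the picture viewer there is one more tool, called after "Call:" as name([rows], argument=value, ...), one row to a line, values as JSON. drive_tool: Moves the arm, as the interface text tells. Its arguments: {"type":"object","properties":{"series":{"type":"array","items":{"type":"array"}}},"required":["series"]}

```bash
mkdir -p pics
cat > h.py <<'E'
import numpy as np, cv2
from bench import manip
def K(im):
    return 200/np.tan(np.radians(im["fov_y"])/2), im["cx"], im["cy"]
def ray(im,u,v):
    f,cx,cy=K(im); T=np.array(im["cam_to_world"])
    return T[:3,3], T[:3,:3]@np.array([(u-cx)/f,(v-cy)/f,1.])
def onz(im,u,v,z):
    o,d=ray(im,u,v); return o+d*(z-o[2])/d[2]
def two(a,pa,b,pb):
    o1,d1=ray(a,*pa);o2,d2=ray(b,*pb);d1=d1/np.linalg.norm(d1);d2=d2/np.linalg.norm(d2)
    s=np.linalg.lstsq(np.c_[d1,-d2],o2-o1,rcond=None)[0]
    p,q=o1+s[0]*d1,o2+s[1]*d2; return (p+q)/2,np.linalg.norm(p-q)
def proj(im,p):
    f,cx,cy=K(im);T=np.array(im["cam_to_world"]);c=T[:3,:3].T@(np.array(p)-T[:3,3]);return c[:2]/c[2]*f+[cx,cy]
def save(im,n): cv2.imwrite("pics/"+n,im["color"][:,:,::-1])
E
python3 - <<'E'
from h import *
import pickle
d={}
for n in ("scene","top"):
    d[n]=manip.get_image(n); save(d[n],n+"0.png"); print(n,d[n]["fov_y"],np.round(d[n]["cam_to_world"],3).tolist())
pickle.dump(d,open("i0.pkl","wb"))
s=manip.state(); print(s["time"],s["position"],np.round(s["tool_rot"],3),s["opening"])
E
```

```text
scene 56.056393806848014 [[-0.778, -0.361, 0.515, 0.095], [-0.629, 0.425, -0.651, 0.596], [0.017, -0.83, -0.558, 0.565], [0.0, 0.0, 0.0, 1.0]]
top 48.85754855240703 [[-0.09, -0.974, 0.208, 0.35], [-0.996, 0.089, -0.017, 0.043], [-0.002, -0.209, -0.978, 0.935], [0.0, 0.0, 0.0, 1.0]]
0.1 [ 0.27887188 -0.58674188  0.30306406] [[-0.001  0.903  0.429]
 [ 0.001  0.429 -0.903]
 [-1.    -0.    -0.002]] 1.0035345999048284
```

View pics/scene0.png

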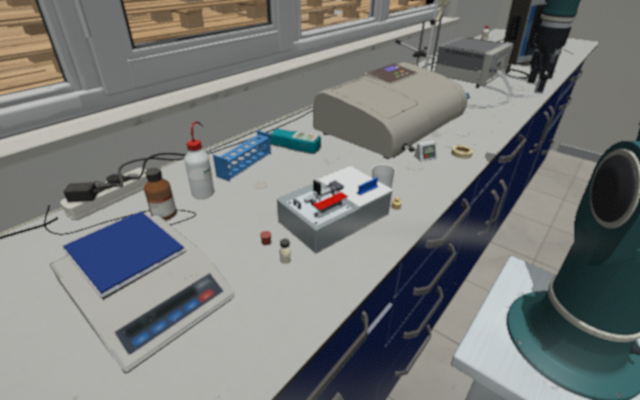

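View pics/top0.png

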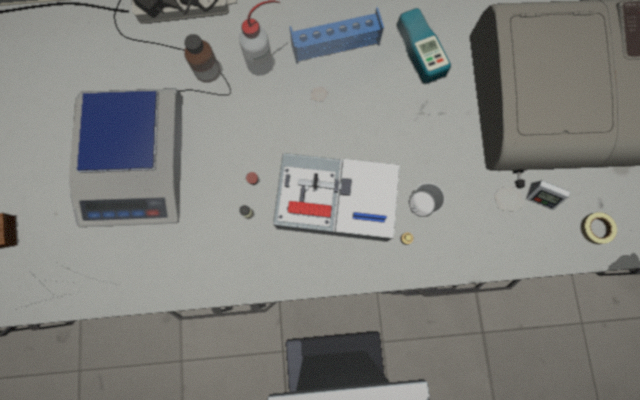

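The top view shows the case at about (337,196), with the catch at (310,210), lug at (317,182) and rib at (369,217). In the scene view the catch is at (330,202), the rib at (368,186) and the lug at (318,187).

Run:
```python
from h import *
import pickle
d=pickle.load(open("i0.pkl","rb"))
box={"scene":(270,160,400,250),"top":(265,145,410,245)}
R={}
for n,im in d.items():
    x0,y0,x1,y1=box[n]; c=im["color"].astype(int)[y0:y1,x0:x1]; r,g,b=c[...,0],c[...,1],c[...,2]
    for k,m in dict(red=(r>120)&(g<70)&(b<70),blue=(b>100)&(r<80)&(b>g+40),black=(c.max(2)<50)).items():
        nn,l,st,ce=cv2.connectedComponentsWithStats(m.astype(np.uint8))
        for i in range(1,nn):
            if st[i,4]<12: continue
            pts=np.argwhere(l==i)[:,::-1].astype(np.float32)+[x0,y0]
            rr=cv2.minAreaRect(pts.astype(np.float32)); print(n,k,st[i,4],np.round(ce[i]+[x0,y0],1),np.round(rr[1],1),np.round(cv2.boxPoints(rr),1).tolist())
            if st[i,4]>=max([0]+[q[0] for q in [R.get((n,k),(0,))]]): R[n,k]=(st[i,4],ce[i]+[x0,y0],cv2.boxPoints(rr))
for k in("red","blue","black"):
    if ("scene",k) in R and ("top",k) in R: print(k,two(d["scene"],R["scene",k][1],d["top"],R["top",k][1]))
for k,z in(("red",.099),("blue",.103)):
    print(k,[np.round(onz(d["top"],*p,z)[:2],4).tolist() for p in R["top",k][2]])
for n,im in d.items():
    x0,y0,x1,y1=box[n];cv2.imwrite(f"pics/{n}1.png",cv2.resize(im["color"][y0:y1,x0:x1,::-1],None,fx=5,fy=5,interpolation=cv2.INTER_CUBIC))
```

```text
scene red 215 [329.4 201. ] [ 8.3 32.5] [[312.79998779296875, 203.5], [342.3999938964844, 190.1999969482422], [345.79998779296875, 197.8000030517578], [316.20001220703125, 211.1999969482422]]
scene blue 113 [367.5 186.1] [ 8. 23.] [[355.29998779296875, 188.10000610351562], [375.6000061035156, 177.1999969482422], [379.29998779296875, 184.1999969482422], [359.1000061035156, 195.10000610351562]]
scene black 54 [316.6 187.1] [11.  5.] [[314.0, 182.0], [319.0, 182.0], [319.0, 193.0], [314.0, 193.0]]
top red 242 [307.8 207.7] [40.8  9.9] [[288.5, 211.1999969482422], [289.70001220703125, 201.39999389648438], [330.20001220703125, 206.1999969482422], [329.1000061035156, 216.0]]
top blue 152 [368.8 216.9] [30.3  5.1] [[353.6000061035156, 217.6999969482422], [354.1000061035156, 212.6999969482422], [384.20001220703125, 216.0], [383.70001220703125, 221.10000610351562]]
red (array([0.50148476, 0.0464742 , 0.0938947 ]), np.float64(0.0019078938950781068))
blue (array([ 0.47484897, -0.06969191,  0.08762839]), np.float64(0.0004666020965349778))
red [[0.4979, 0.0845], [0.5168, 0.0808], [0.5004, 0.0035], [0.4815, 0.0076]]
blue [[0.4733, -0.0386], [0.4829, -0.0407], [0.4713, -0.0972], [0.4617, -0.095]]
```

View pics/top1.png

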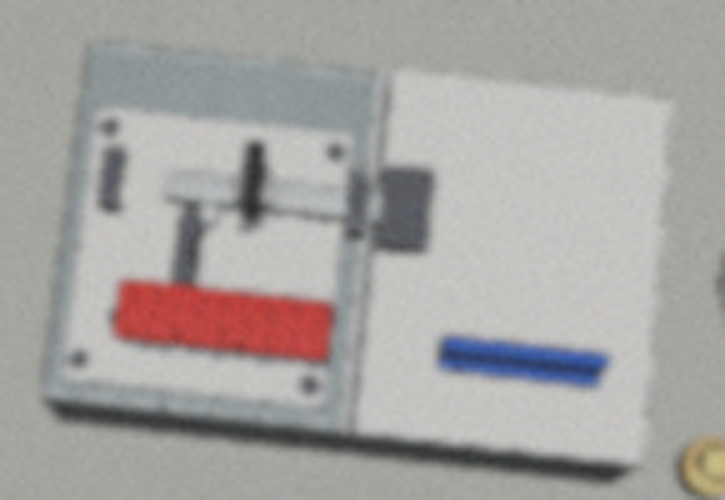

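```bash
cat >> h.py <<'E'
def plan(target,ang,n=99):
    """rows toward TCP target with tool z at world angle ang; prints shares (x,y,z,turn)"""
    s=manip.state();p=np.array(s["position"]);R=np.array(s["tool_rot"])
    print("t",round(s["time"],2),"p",np.round(p,4),"zang",round(np.arctan2(R[1,2],R[0,2]),4),"tilt",np.round(R[2],3),"F",np.round(s["force"],1),"op",round(s["opening"],3))
    for i in range(n):
        e=R.T@(np.array(target)-p); a=np.arctan2(R[1,2],R[0,2])-ang
        if np.abs(e).max()<3e-4 and abs(a)<3e-3: break
        m=np.abs(e).max(); st=np.round(e*min(1,.02/max(m,1e-9))/.02,2); tr=np.round(np.clip(a/.12,-1,1),2)
        print([*st.tolist(),float(tr)])
        p=p+R@(st*.02); R=R@cv2.Rodrigues(np.array([tr*.12,0,0]))[0]
E
python3 - <<'E'
from h import *
import pickle
d=pickle.load(open("i0.pkl","rb"))
lug=onz(d["top"],315.6,181.6,.116); print("lug top",lug)
# two-view: lug top edge
print(two(d["scene"],(316.3,182.5),d["top"],(315.6,179.5)))
# case deck corners from top crop at z=.07
P=[onz(d["top"],265+u/5,145+v/5,.07)[:2] for u,v in((90,45),(42,402),(668,102),(630,470))]
print(np.round(P,4)); 
yaw=-.207;x=np.array([np.cos(yaw),np.sin(yaw)]);y=np.array([-x[1],x[0]])
o1=np.mean(P,0); o2=np.array([.500,.045])+.04*x-.05*y
print(o1,o2, [np.round(((p-o2)@x,(p-o2)@y),4) for p in P], "lug",(lug[:2]-o2)@x,(lug[:2]-o2)@y)
for nm,u,v,z in(("beaker",422,203,.068),("brass",406,239,.03),("vial",246,212,.056),("stopper",252,179,.026)): print(nm,onz(d["top"],u,v,z)[:2])
r=np.array([.4722,-.0679]);print("rib",(r-o2)@x,(r-o2)@y)
t=o2+x*-.0125+y*((lug[:2]-o2)@y-.020); print("target",t)
plan([*t,.23],yaw)
E
```

```text
lug top [0.54747288 0.02753282 0.116     ]
(array([0.55306099, 0.02733857, 0.11186386]), np.float64(0.001018439427312474))
[[ 0.6226  0.0879]
 [ 0.4774  0.1179]
 [ 0.577  -0.1447]
 [ 0.4296 -0.1105]]
[ 0.52662545 -0.01235278] [ 0.52886983 -0.01215359] [array([0.0711, 0.1172]), array([-0.0771,  0.1167]), array([ 0.0744, -0.1199]), array([-0.077 , -0.1166])] lug 0.010049358268924087 0.042662572746446026
beaker [ 0.49576365 -0.18173129]
brass [ 0.43045851 -0.1482657 ]
vial [0.51171104 0.1723994 ]
stopper [0.58714136 0.16000781]
rib -0.04400276439660127 -0.06620339012776393
target [0.52129441 0.01259424]
t 0.1 p [ 0.2789 -0.5867  0.3031] zang -1.1271 tilt [-1.    -0.    -0.002] F [-1.1  1.1  0.6] op 1.004
[0.15, 1.0, -0.92, -1.0]
[0.14, 1.0, -0.72, -1.0]
[0.13, 1.0, -0.55, -1.0]
[0.12, 1.0, -0.4, -1.0]
[0.12, 1.0, -0.27, -1.0]
[0.12, 1.0, -0.14, -1.0]
[0.11, 1.0, -0.02, -1.0]
[0.11, 1.0, 0.1, -0.67]
[0.12, 1.0, 0.18, 0.0]
[0.12, 1.0, 0.18, 0.0]
[0.12, 1.0, 0.18, 0.0]
[0.12, 1.0, 0.18, 0.0]
[0.12, 1.0, 0.18, 0.0]
[0.12, 1.0, 0.18, 0.0]
[0.11, 1.0, 0.18, 0.0]
[0.12, 1.0, 0.18, 0.0]
[0.11, 1.0, 0.18, 0.0]
[0.12, 1.0, 0.18, 0.0]
[0.11, 1.0, 0.18, 0.0]
[0.12, 1.0, 0.18, 0.0]
[0.11, 1.0, 0.18, 0.0]
[0.12, 1.0, 0.18, 0.0]
[0.11, 1.0, 0.18, 0.0]
[0.12, 1.0, 0.18, 0.0]
[0.11, 1.0, 0.18, 0.0]
[0.12, 1.0, 0.18, 0.0]
[0.11, 1.0, 0.18, 0.0]
[0.12, 1.0, 0.18, 0.0]
[0.11, 1.0, 0.18, 0.0]
[0.12, 1.0, 0.17, 0.0]
[0.11, 1.0, 0.18, 0.0]
[0.01, 0.09, 0.01, 0.0]
```

Call:
drive_tool([
  [0.5, [0.1, 1, -0.9], -1],
  [0.5, [0.1, 1, -0.7], -1],
  [0.5, [0.1, 1, -0.55], -1],
  [0.5, [0.1, 1, -0.4], -1],
  [0.5, [0.1, 1, -0.3], -1],
])

```text
time: 0.72
position: [0.3211, -0.4757, 0.2901]
tool_rot: [[-0.004, 0.489, 0.872], [0.004, 0.872, -0.489], [-1.0, 0.002, -0.006]]
force: [0.7, -0.9, -0.5]
opening: 0.499
```

Call:
drive_tool([
  [0.5, [0.1, 1, -0.15], -1],
  [0.5, [0.1, 1, 0], -1],
  [0.5, [0.1, 1, 0.1], -0.7],
  [0.5, [0.1, 1, 0.2], 0],
  [0.5, [0.1, 1, 0.2], 0],
])

```text
time: 1.35
position: [0.3581, -0.377, 0.2784]
tool_rot: [[-0.006, 0.178, 0.984], [0.007, 0.984, -0.178], [-1.0, 0.006, -0.008]]
force: [-0.2, 0.5, 0.6]
opening: 0.503
```

Call:
drive_tool([
  [0.5, [0.1, 1, 0.2], 0],
  [0.5, [0.1, 1, 0.2], 0],
  [0.5, [0.1, 1, 0.2], 0],
  [0.5, [0.1, 1, 0.2], 0],
  [0.5, [0.1, 1, 0.2], 0],
])

```text
time: 1.98
position: [0.3969, -0.2771, 0.2677]
tool_rot: [[-0.008, 0.187, 0.982], [0.008, 0.982, -0.187], [-1.0, 0.007, -0.009]]
force: [-0.6, 0.6, 0.3]
opening: 0.498
```

Run:
```python
from h import *
plan([.5213,.0126,.23],-.207)
```

```text
t 1.98 p [ 0.3969 -0.2771  0.2677] zang -0.1883 tilt [-1.     0.007 -0.009] F [-0.6  0.6  0.3] op 0.498
[0.13, 1.0, 0.22, 0.16]
[0.13, 1.0, 0.2, -0.0]
[0.13, 1.0, 0.2, -0.0]
[0.13, 1.0, 0.2, -0.0]
[0.13, 1.0, 0.2, -0.0]
[0.13, 1.0, 0.2, -0.0]
[0.12, 1.0, 0.2, -0.0]
[0.13, 1.0, 0.2, -0.0]
[0.12, 1.0, 0.2, -0.0]
[0.13, 1.0, 0.21, -0.0]
[0.12, 1.0, 0.2, -0.0]
[0.13, 1.0, 0.21, -0.0]
[0.12, 1.0, 0.2, -0.0]
[0.13, 1.0, 0.21, -0.0]
[0.12, 1.0, 0.2, -0.0]
[0.06, 0.44, 0.09, -0.0]
```

Call:
drive_tool([
  [0.5, [0.13, 1, 0.2], 0.16],
  [0.5, [0.13, 1, 0.2], 0],
  [0.5, [0.13, 1, 0.2], 0],
  [0.5, [0.13, 1, 0.2], 0],
  [0.5, [0.13, 1, 0.2], 0],
])

```text
time: 2.6
position: [0.4377, -0.1782, 0.2542]
tool_rot: [[-0.009, 0.216, 0.976], [0.008, 0.976, -0.216], [-1.0, 0.006, -0.01]]
force: [0.0, -0.8, -0.3]
opening: 0.499
```

Call:
drive_tool([
  [0.5, [0.13, 1, 0.2], 0],
  [0.5, [0.13, 1, 0.2], 0],
  [0.5, [0.13, 1, 0.2], 0],
  [0.5, [0.13, 1, 0.2], 0],
  [0.5, [0.13, 1, 0.2], 0],
])

```text
time: 3.22
position: [0.4794, -0.08, 0.2405]
tool_rot: [[-0.01, 0.225, 0.974], [0.008, 0.974, -0.225], [-1.0, 0.006, -0.011]]
force: [-0.4, -0.4, 0.2]
opening: 0.497
```

Call:
drive_tool([
  [0.5, [0.12, 1, 0.2], 0],
  [0.5, [0.12, 1, 0.2], 0],
  [0.5, [0.1, 1, 0.2], 0],
  [0.5, [0.1, 0.7, 0.2], 0],
  [0.5, [0, 0, 0], 0],
])

```text
time: 3.85
position: [0.5121, -0.0065, 0.2308]
tool_rot: [[-0.011, 0.23, 0.973], [0.009, 0.973, -0.23], [-1.0, 0.006, -0.013]]
force: [-0.4, -0.4, -0.2]
opening: 0.502
```

Run:
```python
from h import *
import pickle
plan([.5213,.0126,.23],-.207)
d={n:manip.get_image(n) for n in("wrist","scene","top")}
pickle.dump(d,open("i1.pkl","wb"));save(d["wrist"],"w1.png")
w=d["wrist"]; print(w["fov_y"],np.round(w["cam_to_world"],3).tolist())
```

```text
t 3.85 p [ 0.5121 -0.0065  0.2308] zang -0.2321 tilt [-1.     0.006 -0.013] F [-0.4 -0.4 -0.2] op 0.502
[0.04, 1.0, 0.22, -0.21]
[0.0, 0.04, 0.01, 0.0]
60.85039506801814 [[0.973, -0.214, -0.083, 0.532], [-0.229, -0.927, -0.298, 0.072], [-0.013, 0.309, -0.951, 0.301], [0.0, 0.0, 0.0, 1.0]]
```

View pics/w1.png

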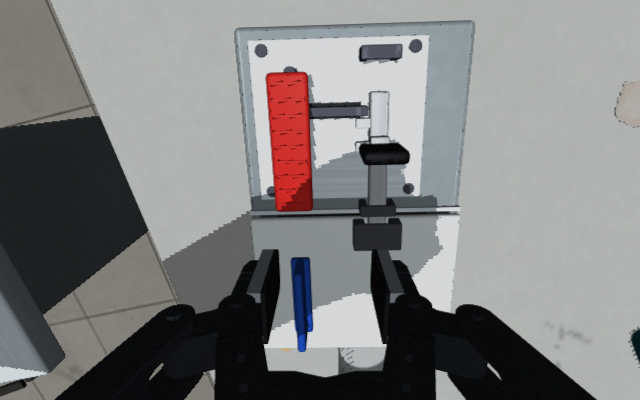

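The wrist view shows the red catch from (287,73) to (295,210), the lug top at about (385,150), the rib at about (301,300) and the fingertips' upper corners at (266,251) and (385,250).

Run:
```python
from h import *
import pickle
d=pickle.load(open("i1.pkl","rb")); w=d["wrist"]; s=manip.state()
p=np.array(s["position"]);R=np.array(s["tool_rot"])
for px in((254,253),(279,250),(372,250),(398,252)):
    o,dd=ray(w,*px); ol=R.T@(o-p); dl=R.T@dd
    for yy in(.011,): print(px,np.round(ol+dl*(yy-ol[1])/dl[1],4))
c=w["color"].astype(int);r,g,b=c[...,0],c[...,1],c[...,2]
def rect(m,y0,y1,x0,x1):
    k=np.zeros_like(m,np.uint8);k[y0:y1,x0:x1]=m[y0:y1,x0:x1]
    n,l,st,ce=cv2.connectedComponentsWithStats(k);i=1+np.argmax(st[1:,4])
    rr=cv2.minAreaRect(np.argwhere(l==i)[:,::-1].astype(np.float32)); return ce[i],cv2.boxPoints(rr)
q,bx=rect((r>110)&(g<75)&(b<75),60,220,250,330); print("red px",q,bx.round().tolist())
P=np.array([onz(w,*k,.099)[:2] for k in bx]);print("red",np.round(P,4).tolist(),P.mean(0))
i0=pickle.load(open("i0.pkl","rb"))
print("red 2view",two(w,q,i0["top"],(308.5,207.7)))
q,bx=rect((b>100)&(r<90)&(b>g+40),250,360,280,325); print("blue px",q,bx.round().tolist())
P=np.array([onz(w,*k,.103)[:2] for k in bx]);print("blue",np.round(P,4).tolist(),P.mean(0))
q,bx=rect(c.max(2)<45,138,170,350,420); print("lug px",q,bx.round().tolist())
for z in(.116,):
    P=np.array([onz(w,*k,z)[:2] for k in((362,146),(408,148),(360,152),(410,154))]);print("lug",np.round(P,4).tolist(),P.mean(0))
print("lug 2v",two(w,(385,149),i0["top"],(315.6,180)))
cv2.imwrite("pics/w1c.png",cv2.resize(w["color"][125:285,230:430,::-1],None,fx=3.7,fy=3.7,interpolation=cv2.INTER_CUBIC))
```

```text
(254, 253) [ 0.0677  0.011  -0.0316]
(279, 250) [ 0.0707  0.011  -0.0208]
(372, 250) [0.0709 0.011  0.0218]
(398, 252) [0.0691 0.011  0.0334]
red px [289.47915455 137.46344774] [[266.0, 73.0], [307.0, 71.0], [312.0, 208.0], [271.0, 209.0]]
red [[0.4986, 0.087], [0.5212, 0.0826], [0.5048, 0.0034], [0.4792, 0.0081]] [0.50093079 0.04525813]
red 2view (array([0.50182195, 0.04706677, 0.09277658]), np.float64(0.003263931466924625))
blue px [300.14925373 322.4738806 ] [[297.0, 277.0], [304.0, 277.0], [305.0, 351.0], [298.0, 351.0]]
blue [[0.4835, -0.0403], [0.4881, -0.0412], [0.474, -0.1001], [0.469, -0.0991]] [ 0.47864637 -0.07019166]
lug px [383.58968851 153.84747583] [[360.0, 143.0], [408.0, 143.0], [408.0, 164.0], [360.0, 164.0]]
lug [[0.542, 0.0378], [0.5661, 0.031], [0.5403, 0.0348], [0.5667, 0.0275]] [0.55374706 0.03279132]
lug 2v (array([0.55771947, 0.0268306 , 0.08585141]), np.float64(0.0006484262857855578))
```

View pics/w1c.png

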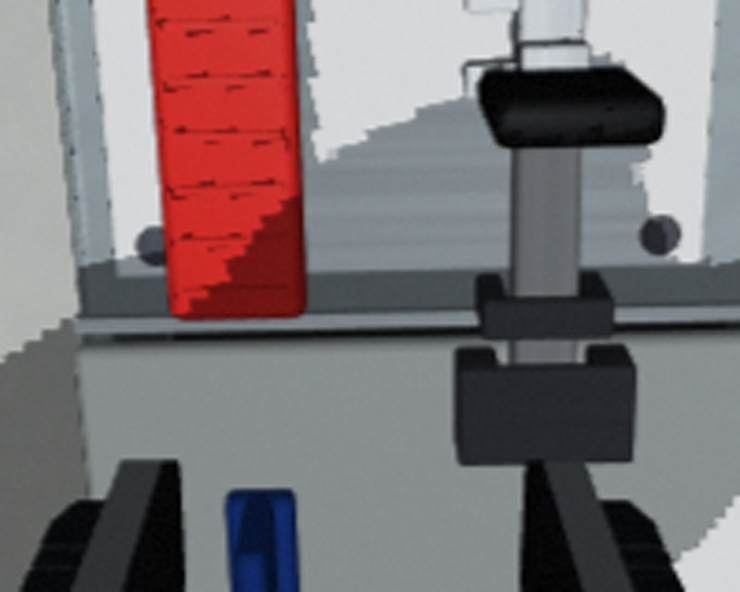

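Run:
```python
from h import *
import pickle
w=pickle.load(open("i1.pkl","rb"))["wrist"]
yaw=-.207;x=np.array([np.cos(yaw),np.sin(yaw)]);y=np.array([-x[1],x[0]])
o=np.array([.5005,.0452])+.04*x-.05*y
print("o",o)
for px in((366,164.3),(407,164.3),(387,164.3)):
    q=onz(w,*px,.116)[:2]-o; print(px,"case",q@x,q@y)
q=onz(w,384,144,.085)[:2]-o; print("base +y",q@x,q@y)
q=np.array([.47865,-.0702])-o;print("rib",q@x,q@y)
t=o+x*-.0125+y*(.0385-.0165); print(t)
plan([*t,.182],yaw)
```

```text
o [ 0.52936983 -0.01195359]
(366, 164.3) case 0.004416783060927043 0.041060795515315884
(407, 164.3) case 0.027024553625523227 0.04058195785755845
(387, 164.3) case 0.016005441320272318 0.04081534513082967
base +y 0.018875084925772737 0.046961294270958985
rib -0.03766597345353434 -0.06742714686170481
[0.52165823 0.01214581]
t 4.0 p [ 0.5116 -0.0083  0.2309] zang -0.2343 tilt [-1.     0.005 -0.013] F [-0.3  0.7  0.1] op 0.497
[1.0, 0.45, 0.12, -0.23]
[1.0, 0.44, 0.12, 0.0]
[0.45, 0.2, 0.06, 0.0]
```

Call:
drive_tool([
  [0.5, [0.8, 0.5, 0.15], -0.23],
  [0.5, [0.8, 0.4, 0.1], 0],
  [0.5, [0.6, 0.25, 0.1], 0],
  [0.5, [0.2, 0, 0], 0],
  [0.5, [0, 0, 0], 0],
])

```text
time: 4.62
position: [0.5229, 0.013, 0.1784]
tool_rot: [[-0.014, 0.206, 0.978], [0.007, 0.979, -0.206], [-1.0, 0.004, -0.015]]
force: [0.8, -0.0, 0.5]
opening: 0.499
```

Run:
```python
from h import *
plan([.5217,.0121,.172],-.207)
```

```text
t 4.62 p [0.5229 0.013  0.1784] zang -0.2073 tilt [-1.     0.004 -0.015] F [ 0.8 -0.   0.5] op 0.499
[0.32, -0.06, -0.04, -0.0]
```

Call:
drive_tool([
  [0.5, [0.3, -0.05, -0.05], 0],
  [0.5, [0.2, 0, 0], 0],
  [0.5, [0.1, 0, 0], 0],
  [0.5, [0.1, 0, 0], 0],
  [0.5, [0.1, 0, 0], 0],
])

```text
time: 5.25
position: [0.5217, 0.0119, 0.163]
tool_rot: [[-0.012, 0.207, 0.978], [0.007, 0.978, -0.207], [-1.0, 0.004, -0.013]]
force: [-1.8, -0.3, 4.8]
opening: 0.5
```

Call:
drive_tool([
  [0.5, [0.1, 0, 0], 0],
  [0.5, [0.05, 0, 0], 0],
  [0.5, [0.02, 0, 0], 0],
  [0.5, [0.02, 0, 0], 0],
  [0.5, [0.02, 0, 0], 0],
])

```text
time: 5.88
position: [0.5217, 0.0119, 0.1603]
tool_rot: [[-0.012, 0.207, 0.978], [0.005, 0.978, -0.207], [-1.0, 0.003, -0.013]]
force: [-2.4, -0.8, 7.4]
opening: 0.502
```

Run:
```python
from h import *
import pickle
plan([.5217,.0121,.161],-.207)
w=manip.get_image("wrist");pickle.dump(w,open("i2.pkl","wb"));save(w,"w2.png")
print(manip.state()["position"],manip.state()["force"])
```

```text
t 5.88 p [0.5217 0.0119 0.1603] zang -0.2082 tilt [-1.     0.003 -0.013] F [-2.4 -0.8  7.4] op 0.502
[-0.03, 0.01, -0.0, -0.01]
[0.52172815 0.01190749 0.16034295] [-2.23446062 -0.79901697  7.81087182]
```

View pics/w2.png

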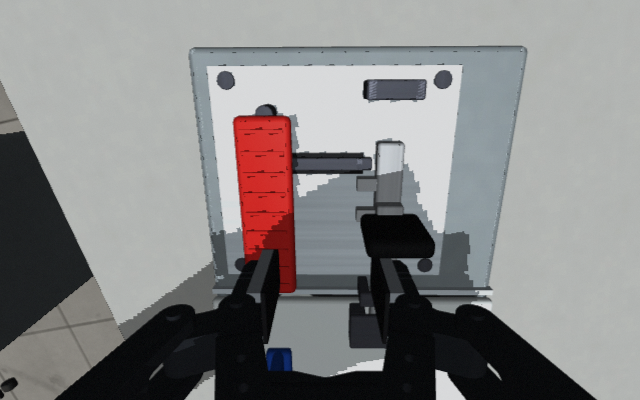

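The left fingertip is on the catch at (262,270) and 7.4 N means it is home. The right fingertip at (387,265) is just behind the lug at (398,235). Next I push along +y.

Call:
drive_tool([
  [0.5, [0.02, 0.3, 0], 0],
  [0.5, [0.02, 0.3, 0], 0],
  [0.5, [0.02, 0.3, 0], 0],
  [0.5, [0.02, 0.3, 0], 0],
  [0.5, [0.02, 0.3, 0], 0],
])

```text
time: 6.55
position: [0.5272, 0.0276, 0.1603]
tool_rot: [[-0.019, 0.214, 0.977], [-0.017, 0.977, -0.214], [-1.0, -0.02, -0.015]]
force: [-3.5, -9.3, 11.0]
opening: 0.502
```

Run:
```python
from h import *
plan([.5217+.042*.2056,.0119+.042*.979,.1605],-.207)
```

```text
t 6.55 p [0.5272 0.0276 0.1603] zang -0.2157 tilt [-1.    -0.02  -0.015] F [-3.5 -9.3 11. ] op 0.502
[-0.03, 1.0, -0.1, -0.07]
[-0.0, 0.27, -0.02, -0.0]
```

Run:
```python
from h import *
w=manip.get_image("wrist");save(w,"w3.png");t=manip.get_image("top")
c=cv2.resize(t["color"][145:245,265:410,::-1],None,fx=4,fy=4)
cv2.imwrite("pics/w3c.png",np.hstack([w["color"][40:360,200:540,::-1],cv2.resize(c[:320],(400,320))]))
print(np.round(manip.state()["force"],1))
```

```text
[-2.8 -6.5 11. ]
```

View pics/w3c.png

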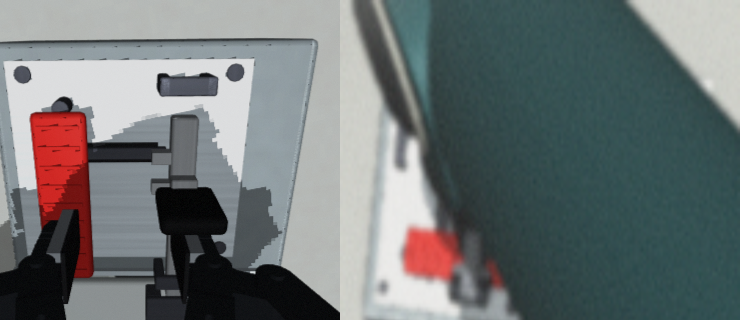

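The bolt has moved about 8 mm: its end now stands about 36 px above the catch arm, up from 19 px. I carry on pushing, with slightly less down force.

Call:
drive_tool([
  [0.5, [-0.01, 0.35, -0.03], 0],
  [0.5, [0, 0.35, -0.03], 0],
  [0.5, [0, 0.35, 0], 0],
  [0.5, [0, 0.35, 0], 0],
  [0.5, [0, 0.35, 0], 0],
])

```text
time: 7.28
position: [0.5333, 0.0505, 0.1603]
tool_rot: [[-0.023, 0.221, 0.975], [-0.034, 0.974, -0.222], [-0.999, -0.038, -0.015]]
force: [-3.6, -6.3, 7.7]
opening: 0.5
```

Run:
```python
from h import *
plan([.5217+.042*.2056,.0119+.042*.979,.1605],-.207)
```

```text
t 7.28 p [0.5333 0.0505 0.1603] zang -0.224 tilt [-0.999 -0.038 -0.015] F [-3.6 -6.3  7.7] op 0.5
[-0.01, 0.09, -0.17, -0.14]
```

Call:
drive_tool([
  [0.5, [0, 0.35, -0.1], 0],
  [0.5, [0, 0.35, -0.1], 0],
  [0.5, [0, 0.35, 0], 0],
  [0.5, [0, 0.3, 0], 0],
  [0.5, [0, 0.2, 0], 0],
])

```text
time: 7.9
position: [0.5345, 0.0541, 0.1603]
tool_rot: [[-0.04, 0.243, 0.969], [-0.074, 0.967, -0.245], [-0.996, -0.081, -0.02]]
force: [-4.6, -5.9, 9.5]
opening: 0.496
```

Run:
```python
from h import *
plan([.5217+.042*.2056,.0119+.042*.979,.1605],-.207)
w=manip.get_image("wrist");save(w,"w4.png")
```

```text
t 7.9 p [0.5345 0.0541 0.1603] zang -0.2475 tilt [-0.996 -0.081 -0.02 ] F [-4.6 -5.9  9.5] op 0.496
[0.0, -0.11, -0.19, -0.34]
```

View pics/w4.png

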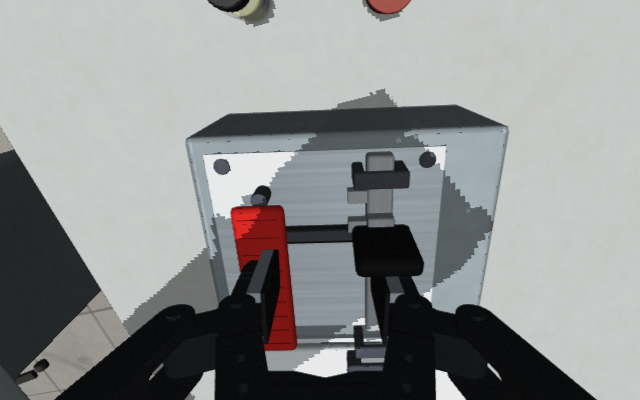

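Tip travel (about 37 mm, less the 6 mm gap) and the picture agree that the bolt is on its stop. The lug is at (388,250) and both notch tabs have passed the arm at (318,234). Now I lift straight up.

Call:
drive_tool([
  [0.5, [0, 0.3, 0], 0],
  [0.5, [-0.3, 0.2, 0], 0],
  [0.5, [-0.5, 0, 0], 0],
  [0.5, [-0.5, -0.15, 0], 0],
  [0.5, [-0.5, -0.15, 0], 0],
])

```text
time: 8.57
position: [0.5352, 0.0519, 0.1962]
tool_rot: [[-0.049, 0.249, 0.967], [-0.087, 0.964, -0.252], [-0.995, -0.096, -0.025]]
force: [0.0, 0.1, 1.0]
opening: 0.5
```

Run:
```python
from h import *
plan([.5345,.048,.20],-.207)
w=manip.get_image("wrist");save(w,"w5.png")
```

```text
t 8.57 p [0.5352 0.0519 0.1962] zang -0.2553 tilt [-0.995 -0.096 -0.025] F [0.  0.1 1. ] op 0.5
[-0.17, -0.21, 0.01, -0.4]
```

View pics/w5.png

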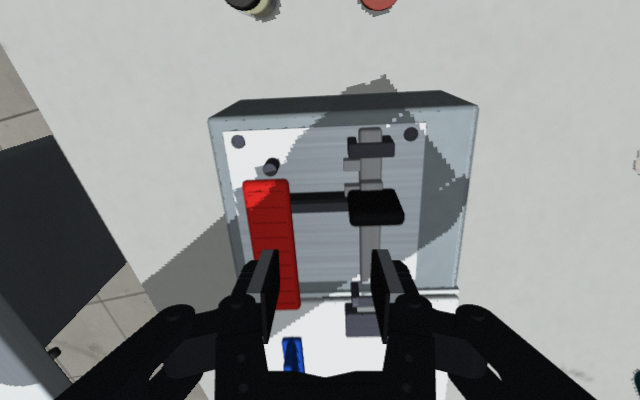

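Run:
```python
from h import *
import pickle
w=manip.get_image("wrist");pickle.dump(w,open("i5.pkl","wb"))
for z in(.099,.09):
    a,b,c=(onz(w,*k,z) for k in((244,182),(288,180),(299.5,308)))
    print(z,"len",np.linalg.norm(b-c),"wid",np.linalg.norm(a-b),"centre",np.round((a+c)/2,4))
yaw=-.207;x=np.array([np.cos(yaw),np.sin(yaw)]);y=np.array([-x[1],x[0]]);o=np.array([.5294,-.0119])
for px in((358,222),(403,222)):
    q=onz(w,*px,.116)[:2]-o;print("lug lid-side face",q@x,q@y)
```

```text
0.099 len 0.08262441671332223 wid 0.02250452732292874 centre [0.5026 0.0439 0.099 ]
0.09 len 0.08726397626883435 wid 0.023768210613373572 centre [0.4994 0.0387 0.09  ]
lug lid-side face 0.007838275568557075 0.07440964554487194
lug lid-side face 0.02905969111622267 0.07366155241506292
```

The catch is up: its length of 82.6 mm and its centre fit z=0.099. The lug has moved 33 mm. Now the lid.

Run:
```python
from h import *
yaw=-.207;x=np.array([np.cos(yaw),np.sin(yaw)]);y=np.array([-x[1],x[0]]);o=np.array([.5294,-.0119])
t=o-.041*x-.067*y+np.array([.0035,.006]); print(t)
plan([*t,.21],yaw)
```

```text
[ 0.47900511 -0.06304316]
t 8.68 p [0.5358 0.0518 0.197 ] zang -0.2557 tilt [-0.995 -0.096 -0.023] F [ 0.2  0.2 -0.4] op 0.5
[-0.0, -1.0, -0.21, -0.41]
[-0.0, -1.0, -0.26, 0.0]
[-0.0, -1.0, -0.26, 0.0]
[-0.0, -1.0, -0.26, 0.0]
[-0.01, -1.0, -0.26, 0.0]
[-0.0, -1.0, -0.26, 0.0]
[-0.01, -0.24, -0.06, 0.0]
```

Call:
drive_tool([
  [0.5, [-0.4, -0.8, -0.2], -0.4],
  [0.5, [0, -1, -0.25], 0],
  [0.5, [0, -1, -0.25], 0],
  [0.5, [0, -1, -0.25], 0],
  [0.5, [0, -1, -0.25], 0],
])

```text
time: 9.3
position: [0.4899, -0.0391, 0.2141]
tool_rot: [[-0.047, 0.202, 0.978], [-0.086, 0.975, -0.205], [-0.995, -0.094, -0.028]]
force: [-0.5, -0.6, 0.2]
opening: 0.499
```

Call:
drive_tool([
  [0.5, [0, -1, -0.25], 0],
  [0.5, [0, -0.5, -0.1], 0],
  [0.5, [0.2, 0, 0], 0],
  [0.5, [0, 0, 0], 0],
  [0.5, [0, 0, 0], 0],
])

```text
time: 9.93
position: [0.4746, -0.0706, 0.2123]
tool_rot: [[-0.048, 0.207, 0.977], [-0.086, 0.974, -0.21], [-0.995, -0.094, -0.029]]
force: [0.5, 0.3, 0.5]
opening: 0.499
```

Run:
```python
from h import *
import pickle
plan([.479,-.063,.162],-.207)
w=manip.get_image("wrist");pickle.dump(w,open("i6.pkl","wb"));save(w,"w6.png")
```

```text
t 9.93 p [ 0.4746 -0.0706  0.2123] zang -0.2119 tilt [-0.995 -0.094 -0.029] F [0.5 0.3 0.5] op 0.499
[1.0, 0.26, 0.08, -0.04]
[1.0, 0.27, 0.09, -0.0]
[0.46, 0.12, 0.04, -0.0]
```

View pics/w6.png

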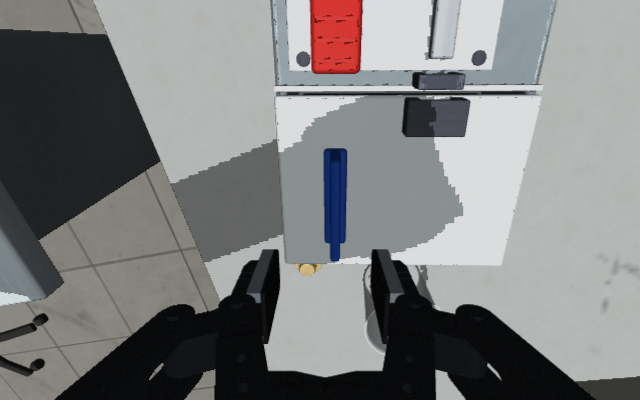

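The rib at (335,200) lies between the fingertips (inner faces at u 279 and 372), so I lower over it.

Call:
drive_tool([
  [0.5, [0.8, 0.3, 0.1], 0],
  [0.5, [0.8, 0.3, 0.1], 0],
  [0.5, [0.6, 0.2, 0.1], 0],
  [0.5, [0.3, 0, 0], 0],
  [0.5, [0, 0, 0], 0],
])

```text
time: 10.6
position: [0.4816, -0.0583, 0.1558]
tool_rot: [[-0.051, 0.204, 0.978], [-0.085, 0.974, -0.208], [-0.995, -0.093, -0.032]]
force: [-0.2, -0.9, -0.2]
opening: 0.499
```

Run:
```python
from h import *
plan([.479,-.063,.162],-.207)
```

```text
t 10.6 p [ 0.4816 -0.0583  0.1558] zang -0.2094 tilt [-0.995 -0.093 -0.032] F [-0.2 -0.9 -0.2] op 0.499
[-0.28, -0.28, -0.09, -0.02]
```

Call:
drive_tool([
  [0.5, [-0.2, -0.2, 0.3], 0],
  [0.5, [-0.03, 0, 0.5], 0],
  [0.5, [-0.03, 0, 0.5], 0],
  [0.5, [-0.03, 0, 0.5], 0],
  [0.5, [-0.03, 0, 0.5], 0],
])

```text
time: 11.22
position: [0.5286, -0.0726, 0.1623]
tool_rot: [[-0.051, 0.205, 0.977], [-0.085, 0.974, -0.209], [-0.995, -0.094, -0.032]]
force: [-1.9, 0.5, -0.4]
opening: 0.5
```

Run:
```python
from h import *
plan([.479+.1*.979,-.063-.1*.2056,.161],-.207)
```

```text
t 11.22 p [ 0.5286 -0.0726  0.1623] zang -0.2106 tilt [-0.995 -0.094 -0.032] F [-1.9  0.5 -0.4] op 0.5
[-0.0, -0.01, 1.0, -0.03]
[-0.01, -0.02, 1.0, 0.0]
[-0.0, -0.01, 0.48, 0.0]
```

Contact is made at 1.9 N and the lid is sliding.

Call:
drive_tool([
  [0.5, [-0.03, 0, 0.6], 0],
  [0.5, [-0.03, 0, 0.6], 0],
  [0.5, [-0.03, 0, 0.6], 0],
  [0.5, [-0.03, 0, 0.5], 0],
  [0.5, [-0.03, 0, 0.4], 0],
])

```text
time: 11.85
position: [0.579, -0.083, 0.162]
tool_rot: [[-0.07, 0.205, 0.976], [-0.084, 0.974, -0.21], [-0.994, -0.097, -0.051]]
force: [-29.2, 7.4, 20.2]
opening: 0.499
```

Run:
```python
from h import *
plan([.479+.1*.979,-.063-.1*.2056,.161],-.207)
```

```text
t 11.85 p [ 0.579 -0.083  0.162] zang -0.2122 tilt [-0.994 -0.097 -0.051] F [-29.2   7.4  20.2] op 0.499
[0.06, -0.04, -0.09, -0.04]
```

The force rose to 29 N, so the lid is at the stop. I back off, lift and look.

Call:
drive_tool([
  [0.5, [0, 0, -0.4], 0],
  [0.5, [0, 0, -0.3], 0],
  [0.5, [-1, 0, 0], 0],
  [0.5, [-1, 0, 0], 0],
  [0.5, [-1, 0, 0], 0],
])

```text
time: 12.48
position: [0.5719, -0.075, 0.2268]
tool_rot: [[-0.065, 0.205, 0.977], [-0.084, 0.974, -0.21], [-0.994, -0.096, -0.046]]
force: [0.6, -1.3, -0.2]
opening: 0.5
```

Call:
drive_tool([
  [0.5, [-1, -1, -0.8], 0],
  [0.5, [-1, -1, -1], 0],
  [0.5, [-0.5, -1, -1], 0],
  [0.5, [0, -1, -1], 0],
  [0.5, [0, -1, -1], 0],
])

```text
time: 13.1
position: [0.4652, -0.1488, 0.3033]
tool_rot: [[-0.042, 0.202, 0.978], [-0.088, 0.975, -0.205], [-0.995, -0.095, -0.023]]
force: [0.6, -0.4, 0.1]
opening: 0.499
```

Call:
drive_tool([
  [0.5, [0, -1, -1], 0],
  [0.5, [0, -1, -0.5], 0],
  [0.5, [0, -1, 0], 0],
  [0.5, [0, -1, 0], 0],
  [0.5, [0, -1, 0], 0],
])

```text
time: 13.72
position: [0.417, -0.2437, 0.3249]
tool_rot: [[-0.024, 0.203, 0.979], [-0.098, 0.974, -0.204], [-0.995, -0.1, -0.003]]
force: [0.2, 0.6, -0.9]
opening: 0.506
```

Call:
drive_tool([
  [0.5, [0, -1, 0], 0],
  [0.5, [0, -1, 0], 0],
  [0.5, [0, -1, 0], 0],
  [0.5, [0, 0, 0], 0],
  [0.5, [0, 0, 0], 0],
])

```text
time: 14.35
position: [0.4075, -0.3056, 0.3404]
tool_rot: [[-0.009, 0.204, 0.979], [-0.106, 0.973, -0.204], [-0.994, -0.106, 0.013]]
force: [-0.2, 0.2, -0.1]
opening: 0.499
```

Run:
```python
from h import *
import pickle
t=manip.get_image("top");s=manip.get_image("scene");pickle.dump((t,s),open("i7.pkl","wb"))
cv2.imwrite("pics/end.png",np.hstack([cv2.resize(t["color"][130:255,235:440,::-1],(400,244),interpolation=2),cv2.resize(s["color"][150:272,240:440,::-1],(400,244),interpolation=2)]))
yaw=-.207;x=np.array([np.cos(yaw),np.sin(yaw)]);y=np.array([-x[1],x[0]]);o=np.array([.5294,-.0119])
c=t["color"].astype(int)[130:255,235:440];r,g,b=c[...,0],c[...,1],c[...,2]
for k,m,z in(("rib",(b>100)&(r<80)&(b>g+40),.103),("catch",(r>120)&(g<70)&(b<70),.099)):
    n,l,st,ce=cv2.connectedComponentsWithStats(m.astype(np.uint8));i=1+np.argmax(st[1:,4])
    q=onz(t,*(ce[i]+[235,130]),z)[:2];print(k,st[i,4],ce[i]+[235,130],(q-o)@x,(q-o)@y)
st=manip.state();print(st["time"],st["position"],st["force"])
```

```text
rib 66 [372.16666667 178.96969697] 0.030675487990411997 -0.06601800096331986
catch 151 [310.51655629 206.87417219] -0.0372881061797719 0.046732833512418956
14.45 [ 0.40745885 -0.30548292  0.34007959] [-0.02022286 -0.31906608 -0.25357332]
```

View pics/end.png

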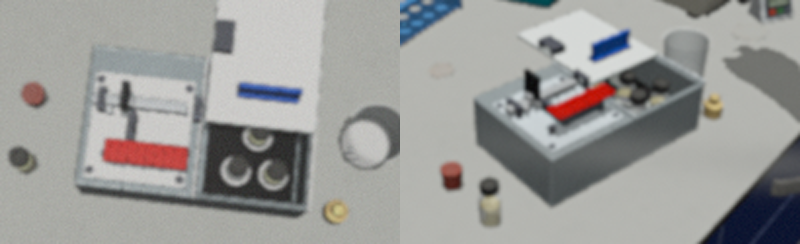

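Run:
```python
from h import *
import pickle
t,s=pickle.load(open("i7.pkl","rb")); i0=pickle.load(open("i0.pkl","rb"))
yaw=-.207;x=np.array([np.cos(yaw),np.sin(yaw)]);y=np.array([-x[1],x[0]]);o=np.array([.5294,-.0119])
def cen(im,b):
    x0,y0,x1,y1=b;c=im["color"].astype(int)[y0:y1,x0:x1];r,g,bl=c[...,0],c[...,1],c[...,2]
    n,l,st,ce=cv2.connectedComponentsWithStats(((bl>80)&(bl>g+35)&(bl>r+50)).astype(np.uint8));i=1+np.argmax(st[1:,4]);return ce[i]+[x0,y0],st[i,4]
for A,B in((i0["scene"],i0["top"]),(s,t)):
    (pa,na),(pb,nb)=cen(A,(340,140,400,250)),cen(B,(330,150,410,245))
    p,e=two(A,pa,B,pb);q=p[:2]-o;qt=onz(B,*pb,.095)[:2]-o;qs=onz(A,*pa,.095)[:2]-o
    print(na,nb,p.round(4),round(e,4),"case",q@x,q@y,"top",qt@x,"scene",qs@x)
for u,v in((207,122),(312,131)):
    q=onz(t,235+u*205/400,130+v*125/244,.076)[:2]-o;print("lid edge",q@x)
for u,v in((520,37),):pass
for nm,u,v,z in(("vial",20,158,.056),("stopper",33,93,.026),("beaker",365,143,.068),("brass",336,211,.03)): print(nm,onz(t,235+u*205/400,130+v*125/244,z)[:2])
```

```text
175 194 [ 0.4749 -0.0701  0.0883] 0.0007 case -0.041389932193711336 -0.06814387960062454 top -0.04281739059129229 scene -0.048259638131401335
127 183 [ 0.5513 -0.0872  0.0909] 0.0026 case 0.03690315432936516 -0.06919785057863395 top 0.03683689714113874 scene 0.03058336403164877
lid edge 0.0028498698397043006
lid edge 0.005917331280015432
vial [0.51401696 0.1737883 ]
stopper [0.59012795 0.16001443]
beaker [ 0.49523033 -0.18178193]
brass [ 0.43208401 -0.15097051]
```

```bash
python3 -c "
from bench import manip
print(manip.close_job())"
```

```text
the job is handed in; nothing more can be done
None
```

The case is unlocked and open, and I handed the job in at about 14.5 s of the 45 s allowed. No verdict is reported, so what follows are my own checks.

I held the catch home with one fingertip (7–11 N) while the other pushed the lug to its stop. I then lifted so the catch sprang up, pushed the lid back by its rib and moved the arm clear.

- **Bolt and catch:** the lug had moved about 33 mm in the picture (32 mm is fully open). The catch measured as up at about 99 mm.
- **Lid:** two-view travel came to about 78 mm and a same-mask comparison in the top view to about 80 mm. An earlier, stricter colour mask gave 75 mm, probably because of shadow. All are above the 70 mm needed.
- **Loose things:** the vial, stopper, beaker and brass weight stood within about 3 mm of their starting places, which is as fine as I could measure.
- **Arm:** it ended well clear, with no contact force.
- **Off-plan:** the tool leaned about 5.5 degrees while pushing the bolt, and the lid push peaked at about 29 N sideways and 20 N upward at its stop. I saw no harm from either.

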